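# Return the hot-air nozzles to their stand in order of size

### The arm

A 6-joint arm with a two-finger parallel gripper is mounted at the origin on a cart in front of the work surface, level with it; the furniture and walls round the work are solid. World frame = base frame: x ahead of the robot, y to its left, z up, the work surface at z = 0. Lengths are in m, angles in rad, forces in N, time in s.
With the tool pointing down it reaches from about 0.375 to 0.975 m from the base axis. Payload 3.8 kg.
Tool frame: the origin (TCP) lies midway between the tips of the shut fingers; the grasp point (between the pads) lies 19 mm behind it; z points along the fingers, y is the line along which they close (so a half turn about z gives the same grasp; the last joint's range is limited). The gripper opens to 85 mm and grips with 20 to 120 N. Pads are 22 mm wide; open, the fingers measure 114 mm over their backs; the gripper's body (76 mm by 85 mm) begins 54 mm behind the grasp point. The pads swing forward as they close: fully open they stand 13 mm farther back than shut.
Start: joints at [1.215, 0.264, 1.604, -0, 1.274, -0.037], TCP at [0.212, 0.641, 0.231] pointing down, gripper open.
Joint ranges: [-2.63, 2.63], [-0.94, 2.18], [0.31, 2.57], [-1.31, 4.45], [0, 2.66], [-2.55, 2.55]. Speed limits (rad/s): [2.57, 2.57, 3.14, 3.14, 3.14, 3.14].

### API

Orientations are given as a rotation vector (axis times angle).
In Python, from workcell import status, read_camera, workorder, masks_of gives the robot as it stands.
- The arm moves only by the tool drive_tool, never from a script. Its argument "rows" is a list of rows, each a list of 7 numbers: the turn, a rotation vector about the tool's x, y, z in degrees, then the shift along the tool's x, y, z in m, then the opening, from 0 (shut) to 1 (fully open). In form: [[ax, ay, az, tx, ty, tz, claw], ...]. A call has 1 to 8 rows; each row shifts and turns the commanded pose from where the row before left it, along the tool's axes as they then stand; what a row does not reach is not made up. A row lasts 1/12 s, in which the tool goes at most 41.7 mm and 7.16 degrees, less where a joint would pass 70% of its speed; a pose out of reach is approached as far as the arm can. A call is refused whole if a number of a shift passes 0.0417 or a number of a turn 7.16, either way. A call with a gripper value outside its range is refused whole. The fingers move at their own pace and stop on an object; "force" is the grip in N (left out, the last holds). Time passes only in rows, so rows that do not move let the fingers close. It gives the time, the measured TCP pose, the force, the opening and the grip force at its end, in the units of the state.
- status.read_state(): the state, without advancing time (a new reading comes with each control period).
- read_camera(name): name is "scene" or "side" or "wrist"; returns a dict with "color" (384x512x3 uint8, red, green, blue), "intrinsics" (3x3 intrinsics, pixels), "world_from_camera" (4x4, takes a point from camera to world coordinates); the wrist camera has in their place "mount" (4x4, takes a point from camera to tool coordinates, whose origin is the TCP and whose axes are the flange's). Camera axes: x right, y up, looking along -z (the intrinsics and any distortion apply to the point x, -y, -z); pixel columns grow to the right and rows downward; lengths in m; the calibration is good to about 2 mm. A picture is of the moment at which its call begins: read the wrist's pose just before it. There is no depth.
- workorder.finish_job(): hands the job in; it is judged then, once.
Trained networks look in a picture, given as the dict that the camera call returned (one of the last four; its "shot" number tells which), for a name from the list of things; names that differ only in an ending like _2 or _b are one class to them, and where a whole thing is asked for, a point or a joint stands for the part that bears it (a point fixed in the world has none). Each returns a list of dicts, best first, with "score" (0 to 1); they miss things now and then, are a little off and sometimes report something else, mostly with a low value. They report only what shows in the picture. A call takes as long as a camera call. They do not tell look-alikes from the thing itself.
- masks_of(picture, name): "mask" (384x512 bool, what is visible of it) and "bbox" ([left, top, right, bottom] in pixels, round what is visible of it).
The state is a dict: "time": time; "q": joint angles; "joint_vel": joint speeds; "joint_torque": joint torques, N m; "tool_pos": TCP position; "tcp_rot": TCP orientation; "wrist_force": force on the tool from outside, world axes, zero at the start; "torque": the same for the moment, N m; "width": opening from 0.0 (shut) to 1.0 (fully open); "grip_force": force on a finger pad.
Only numpy, scipy, OpenCV 4.12 (cv2) and the standard library are available. Lean on these libraries where they do the work, as an engineer would, in place of code of your own. Each camera call takes 0.05 s, during which the arm holds its last target. There are 200 camera calls.

### The job

Put the four square hot-air rework nozzles back on their tapered stand, each with its collar down over a pin of its own and sitting flat on the plate, in order of head size: the smallest at the stand's narrow end, the largest at its wide end. Do not push aside or knock over the amber flux bottle that stands among them.

Things in the scene. Friction and masses are not known exactly. Their poses are not given: they have to be found in the camera images.
- nozzle_18: Bare steel hot-air nozzle with a square head 18 x 18 mm, 54 mm tall, 50 to 100 g. Origin: centre of its underside, z up. A hollow round collar (outside 30 mm, bore 24 mm, open below, ears reach 20 mm from the axis) up to 22 mm; a transition to 30 mm; then the straight head from 30 to 54 mm, sides square to the body's x and y. Grip across two facing head sides from above.
- nozzle_28: Bare steel hot-air nozzle with a square head 28 x 28 mm, 54 mm tall, 50 to 100 g. Origin: centre of its underside, z up. A hollow round collar (outside 30 mm, bore 24 mm, open below, ears reach 20 mm from the axis) up to 22 mm; a transition to 30 mm; then the straight head from 30 to 54 mm, sides square to the body's x and y. Grip across two facing head sides from above.
- nozzle_38: Bare steel hot-air nozzle with a square head 38 x 38 mm, 54 mm tall, 50 to 100 g. Origin: centre of its underside, z up. A hollow round collar (outside 30 mm, bore 24 mm, open below, ears reach 20 mm from the axis) up to 22 mm; a transition to 30 mm; then the straight head from 30 to 54 mm, sides square to the body's x and y. Grip across two facing head sides from above.
- nozzle_48: Bare steel hot-air nozzle with a square head 48 x 48 mm, 54 mm tall, 50 to 100 g. Origin: centre of its underside, z up. A hollow round collar (outside 30 mm, bore 24 mm, open below, ears reach 20 mm from the axis) up to 22 mm; a transition to 30 mm; then the straight head from 30 to 54 mm, sides square to the body's x and y. Grip across two facing head sides from above.
- stand: Fixed dark steel plate, 212 mm long, 12 mm high, tapered: 38 mm wide at one end and 70 mm at the other, with four upright pins in one row along its middle. Origin: under its middle, on the work surface; x points along the row from the narrow end to the wide end. It may lie turned any way. (Not listed: a carton, 175 mm high with a notebook on it, to its left; a wall board behind.)
- pin_1: Pin of the stand, nearest the narrow end, for the smallest nozzle: 14 mm thick up to 9 mm, then a cone to a blunt tip at 18.5 mm. Origin: its foot on the plate's top (12 mm above the work surface, -79 mm along the stand's x); axes as the stand's. A collar over it comes to rest on the plate with 5 mm of play each way. Heads in order and square to the row stand 18 mm apart: grip across the row.
- pin_2: Pin of the stand, second from the narrow end: 14 mm thick up to 9 mm, then a cone to a blunt tip at 18.5 mm. Origin: its foot on the plate's top (12 mm above the work surface, -38 mm along the stand's x); axes as the stand's. A collar over it comes to rest on the plate with 5 mm of play each way. Heads in order and square to the row stand 18 mm apart: grip across the row.
- pin_3: Pin of the stand, third from the narrow end: 14 mm thick up to 9 mm, then a cone to a blunt tip at 18.5 mm. Origin: its foot on the plate's top (12 mm above the work surface, +13 mm along the stand's x); axes as the stand's. A collar over it comes to rest on the plate with 5 mm of play each way. Heads in order and square to the row stand 18 mm apart: grip across the row.
- pin_4: Pin of the stand, nearest the wide end, for the largest nozzle: 14 mm thick up to 9 mm, then a cone to a blunt tip at 18.5 mm. Origin: its foot on the plate's top (12 mm above the work surface, +74 mm along the stand's x); axes as the stand's. A collar over it comes to rest on the plate with 5 mm of play each way. Heads in order and square to the row stand 18 mm apart: grip across the row.
- flux_bottle: Amber screw-cap bottle with a black cap, 34 mm in diameter, 56 mm high, loose, standing among the nozzles; a bystander. Origin: centre of its underside. (Not listed: a black pot of brass wool, 65 mm in diameter and 41 mm high, also stands among the nozzles, its axis at least 90 mm from theirs.)
Mind the look-alikes: they are no part of the job. What is shaped like the nozzle_28 but pink or red is not meant.

How it is judged:
By the outcome, as a careful person would: the job done as asked, in the order asked, and still so for the second after the job is handed in, with the robot touching nothing.
It also fails if it takes over 109 s, if anything falls off the work surface, if the arm or the gripper's body presses on something with over 40 N, if the wrist force passes 120 N, or if a joint passes its speed limit or range.

## Working session

There is one attempt and no reset: what is moved stays moved. The work goes in short steps, Python scripts to look and compute and a tool call to move; the robot and the scene stay as the last step left them, time stands still between calls to the robot, and variables do not carry over. Pictures are saved under pics/ and viewed, at most 14 in all, crops included, and the job is handed in when it is done.

Besides the shell and the picture viewer there is one more tool, called after "Emit:" in YAML: its name, and indented under it one key for each argument. drive_tool: Moves the arm, as the interface text tells. Its arguments: {"type":"object","properties":{"rows":{"type":"array"},"force":{"type":"number"}},"required":["rows"]}

```bash
ls; mkdir -p pics; python3 - <<'E'
from workcell import status, read_camera, workorder, masks_of
import cv2, numpy as np
print(status.read_state())
ims=[]
for n in ["scene","side","wrist"]:
    p=read_camera(n); print(n,p["intrinsics"].tolist() if hasattr(p["intrinsics"],'tolist') else p["intrinsics"],[k for k in p]); print(np.round(p.get("world_from_camera",p.get("mount")),4).tolist())
    cv2.imwrite(f"pics/{n}0.png",cv2.cvtColor(p["color"],cv2.COLOR_RGB2BGR))
    for t in ["nozzle_18","nozzle_28","nozzle_38","nozzle_48","stand","pin_1","flux_bottle"]:
        print(t,[(round(d["score"],2),[int(v) for v in d["bbox"]]) for d in masks_of(p,t)][:6])
E
```

```text
pics
{'time': 0.0, 'q': array([ 1.21510126e+00,  2.64812750e-01,  1.60538687e+00,  1.83491876e-05,
        1.27370243e+00, -3.68958281e-02]), 'joint_vel': array([-0.00063223, -0.0004553 ,  0.00132202,  0.00089469, -0.00123386,
        0.00103733]), 'joint_torque': array([-2.46865122e-03, -5.15115023e+01, -3.67315435e+01, -1.17777839e-05,
        1.26540047e-02,  2.24626611e-06]), 'tool_pos': array([0.2112985 , 0.64029696, 0.22991492]), 'tcp_rot': array([-0.49858458, -3.1013009 ,  0.00355203]), 'wrist_force': array([-1.03399599,  0.03915009,  0.13230068]), 'torque': array([-0.0315361 ,  0.0252594 , -0.00659049]), 'grip_force': 0.0, 'width': 0.997615774934534}
scene [[494.760222444837, 0.0, 246.8987307480273], [0.0, 494.760222444837, 194.85882202346178], [0.0, 0.0, 1.0]] ['color', 'intrinsics', 'world_from_camera', 'shot']
[[-0.4393, 0.6455, -0.6248, -0.4148], [-0.8982, -0.327, 0.2938, 0.3242], [-0.0147, 0.6902, 0.7234, 1.1173], [0.0, 0.0, 0.0, 1.0]]
nozzle_18 [(0.7, [326, 173, 346, 196]), (0.65, [329, 144, 342, 161]), (0.59, [306, 149, 320, 171]), (0.56, [304, 202, 315, 227]), (0.47, 
[... 1349 characters left out ...]
, 284, 341, 315]), (0.71, [296, 221, 312, 247]), (0.58, [307, 246, 332, 284])]
nozzle_48 [(0.98, [241, 258, 273, 293]), (0.95, [200, 226, 220, 257]), (0.85, [241, 228, 263, 257]), (0.72, [322, 284, 341, 315]), (0.71, [296, 221, 312, 247]), (0.58, [307, 246, 332, 284])]
stand []
pin_1 []
flux_bottle [(0.51, [279, 195, 291, 220])]
wrist [[328.45488762916375, 0.0, 253.36424456231933], [0.0, 328.45488762916375, 192.30539547846135], [0.0, 0.0, 1.0]] ['color', 'intrinsics', 'mount', 'shot']
[[0.0007, 0.9515, 0.3076, 0.08], [1.0, -0.0005, -0.0005, -0.0013], [-0.0003, 0.3076, -0.9515, -0.1425], [0.0, 0.0, 0.0, 1.0]]
nozzle_18 []
nozzle_28 []
nozzle_38 []
nozzle_48 []
stand []
pin_1 []
flux_bottle []
```

View pics/scene0.png

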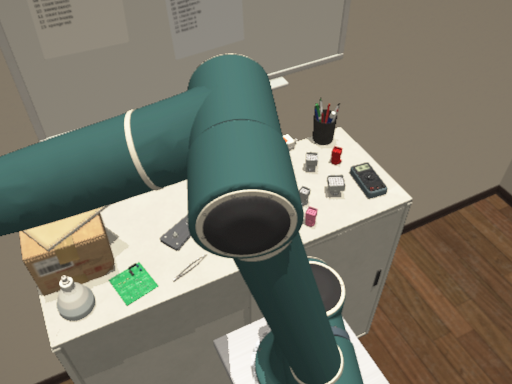

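View pics/side0.png

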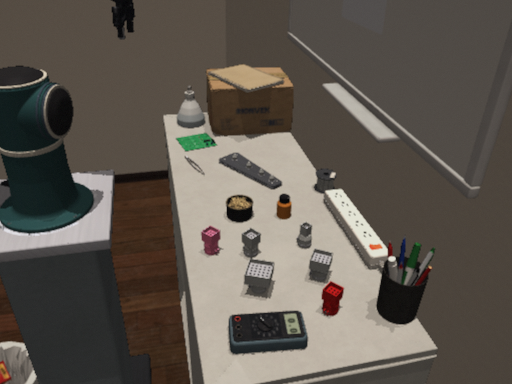

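View pics/wrist0.png

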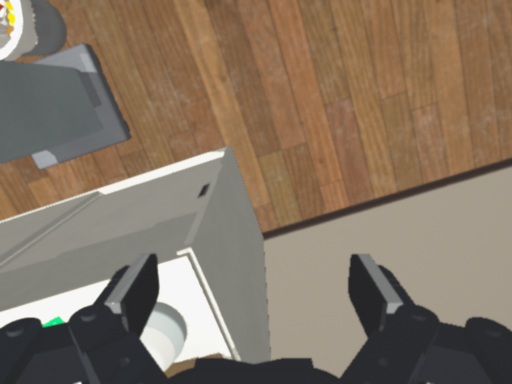

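The scene view is mostly blocked by the arm. In the side view the four steel nozzles are at about (251,242), (260,275), (320,264) and (305,236). The look-alikes are at (211,240) and (332,298), the flux bottle at (284,206), the pot at (239,207), and the stand at (250,170). The wrist view shows only the cart and the floor.

```bash
cat > h.py <<'E'
from workcell import status, read_camera, workorder, masks_of
import cv2, numpy as np
from scipy.spatial.transform import Rotation as R
def shot(n):
    s=status.read_state(); p=read_camera(n)
    if n=="wrist":
        T=np.eye(4); T[:3,:3]=R.from_rotvec(s["tcp_rot"]).as_matrix(); T[:3,3]=s["tool_pos"]; p["W"]=T@p["mount"]
    else: p["W"]=p["world_from_camera"]
    return p
def toplane(p,uv,z):
    uv=np.atleast_2d(np.asarray(uv,float)); K=p["intrinsics"]
    d=np.c_[(uv[:,0]-K[0,2])/K[0,0],-(uv[:,1]-K[1,2])/K[1,1],-np.ones(len(uv))]@p["W"][:3,:3].T
    o=p["W"][:3,3]; return (o+d*((z-o[2])/d[:,2])[:,None])[:,:2]
def proj(p,X):
    X=np.atleast_2d(X); c=(X-p["W"][:3,3])@p["W"][:3,:3]; K=p["intrinsics"]
    return np.c_[K[0,0]*c[:,0]/-c[:,2]+K[0,2],K[1,1]*-c[:,1]/-c[:,2]+K[1,2]]
def save(p,name,box=None,f=1):
    im=cv2.cvtColor(p["color"],cv2.COLOR_RGB2BGR)
    if box: im=im[box[1]:box[3],box[0]:box[2]]
    cv2.imwrite(f"pics/{name}.png",cv2.resize(im,None,fx=f,fy=f,interpolation=cv2.INTER_CUBIC))
def plan(pos,yaw):
    """world goal with tool down; yaw = world angle of tool y (closing line), mod pi. Prints dyaw (tool z, deg) and shift in current and final tool axes"""
    s=status.read_state(); M=R.from_rotvec(s["tcp_rot"]).as_matrix(); 
    cur=np.arctan2(M[1,1],M[0,1]); d=(yaw-cur+np.pi/2)%np.pi-np.pi/2
    dl=np.asarray(pos)-s["tool_pos"]
    c,sn=np.cos(yaw),np.sin(yaw)
    a=cur+d; Y=np.array([np.cos(a),np.sin(a),0]); Z=np.array([0,0,-1.]); X=np.cross(Y,Z)
    print("t",round(s["time"],2),"pos",np.round(s["tool_pos"],4),"tilt",np.round(M[:2,2],4),"yaw",round(np.degrees(cur),2),"turn z deg",round(-np.degrees(d),2),
      "shift tool now",np.round(M.T@dl,4),"after turn",np.round([X@dl,Y@dl,Z@dl],4),"q",np.round(s["q"],2),"f",np.round(s["wrist_force"],1),"w",round(s["width"],3),"g",round(s["grip_force"],1))
E
python3 - <<'E'
from h import *
p=shot("side")
for n,uv,z in [("28",(251,251),.01),("48",(260,285),.01),("38",(320,273),.01),("18",(304,243),.01),("pink",(211,248),.01),("red",(332,308),.01),("flux",(285,214),.01),("pot",(239,215),.01),("standA",(225,158),.012),("standB",(275,183),.012),("meter",(268,332),0.03),("strip1",(332,195),.03),("strip2",(376,258),.03),("grey",(323,188),.0),("carton",(213,130),0),("carton",(292,128),0),("edge",(205,360),0),("edge",(170,150),0),("lamp",(190,122),0),("notebook near",(240,88),.175),("board",(480,170),.0)]:
    print(n,np.round(toplane(p,uv,z)[0],3))
plan([.6,.0,.23],1.37)
E
```

```text
28 [ 0.445 -0.277]
48 [ 0.44 -0.38]
38 [ 0.566 -0.372]
18 [ 0.565 -0.274]
pink [ 0.364 -0.25 ]
red [ 0.556 -0.465]
flux [ 0.554 -0.16 ]
pot [ 0.446 -0.143]
standA [0.461 0.14 ]
standB [ 0.567 -0.021]
meter [ 0.422 -0.511]
strip1 [ 0.682 -0.132]
strip2 [ 0.685 -0.373]
grey [ 0.691 -0.051]
carton [0.459 0.359]
carton [0.72  0.328]
edge [ 0.314 -0.521]
edge [0.311 0.242]
lamp [0.392 0.436]
notebook near [0.528 0.258]
board [ 1.17  -0.045]
t 1.25 pos [0.2116 0.641  0.2313] tilt [-0. -0.] yaw 71.73 turn z deg -6.76 shift tool now [-0.5698 -0.4869  0.0013] after turn [-0.5085 -0.5506  0.0013] q [ 1.22  0.26  1.6   0.    1.27 -0.04] f [ 0.2 -0.2  0.4] w 0.999 g 0.0
```

Emit:
drive_tool:
  rows:
    - [0, 0, 0, -0.0268, -0.0271, -0.004, 1]
    - [0, 0, 0, -0.0268, -0.0271, -0.004, 1]
    - [0, 0, 0, -0.0268, -0.0271, -0.004, 1]
    - [0, 0, 0, -0.0268, -0.0271, -0.004, 1]
    - [0, 0, 0, -0.0268, -0.0271, -0.004, 1]
    - [0, 0, 0, -0.0268, -0.0271, -0.004, 1]
    - [0, 0, 0, -0.0268, -0.0271, -0.004, 1]
    - [0, 0, 0, -0.0268, -0.0271, -0.004, 1]

```text
time: 1.92
tool_pos: [0.3476, 0.3663, 0.2637]
tcp_rot: [0.498, 3.101, 0.001]
wrist_force: [-0.1, -0.2, 0.4]
width: 0.999
grip_force: 0.0
```

Emit:
drive_tool:
  rows:
    - [0, 0, 0, -0.0268, -0.0271, -0.004, 1]
    - [0, 0, 0, -0.0268, -0.0271, -0.004, 1]
    - [0, 0, 0, -0.0268, -0.0271, -0.004, 1]
    - [0, 0, 0, -0.0268, -0.0271, -0.004, 1]
    - [0, 0, 0, -0.0268, -0.0271, -0.004, 1]
    - [0, 0, 0, -0.0268, -0.0271, -0.004, 1]
    - [0, 0, 0, -0.0268, -0.0271, -0.004, 1]
    - [0, 0, 0, -0.0268, -0.0271, -0.004, 1]

```text
time: 2.58
tool_pos: [0.4834, 0.093, 0.2959]
tcp_rot: [0.499, 3.101, 0.001]
wrist_force: [0.4, 1.5, 0.6]
width: 1.004
grip_force: 0.0
```

Emit:
drive_tool:
  rows:
    - [0, 0, 0, -0.0268, -0.0271, -0.004, 1]
    - [0, 0, 6.5, 0, 0, 0, 1]
    - [0, 0, 6.5, 0, 0, 0, 1]
    - [0, 0, 6.5, 0, 0, 0, 1]
    - [0, 0, 6.5, 0, 0, 0, 1]
    - [0, 0, 6.5, 0, 0, 0, 1]
    - [0, 0, 6.2, 0, 0, 0, 1]
    - [0, 0, 0, 0, 0, 0, 1]

```text
time: 3.25
tool_pos: [0.4998, 0.0606, 0.2994]
tcp_rot: [1.502, 2.759, 0.0]
wrist_force: [-0.2, 0.2, 0.7]
width: 1.003
grip_force: 0.0
```

```bash
python3 - <<'E'
from h import *
p=shot("wrist"); save(p,"w1"); plan([.45,-.3,.3],0.57)
for t in ["stand","pin_1","nozzle_28","flux_bottle"]:
    for d in masks_of(p,t)[:8]:
        m=d["mask"]; c=np.argwhere(m).mean(0)[::-1]; print(t,round(d["score"],2),np.int32(d["bbox"]),np.round(c,1),np.round(toplane(p,c,.012)[0],4), cv2.minAreaRect(np.argwhere(m)[:,::-1].astype(np.float32)))
E
```

```text
t 3.3 pos [0.4998 0.0606 0.2994] tilt [ 0.0002 -0.    ] yaw 33.15 turn z deg 0.5 shift tool now [-0.2747 -0.2389 -0.0006] after turn [-0.2768 -0.2365 -0.0006] q [ 0.07 -0.1   1.87 -0.    1.37 -0.51] f [ 0.2 -0.4  0. ] w 0.998 g 0.0
stand 0.8 [248  70 300 230] [271.2 138.3] [0.5103 0.0842] ((276.5, 148.5), (159.0, 55.0), 90.0)
pin_1 0.62 [265 181 271 189] [267.7 183.6] [0.5407 0.0305] ((267.5, 183.5), (9.0, 9.0), 90.0)
pin_1 0.48 [264 138 274 152] [271.  146.4] [0.5161 0.0752] ((271.0, 146.5), (11.0, 10.0), 90.0)
pin_1 0.47 [268  90 280 104] [274.7  98. ] [0.4858 0.1287] ((274.7500305175781, 97.75000762939453), (12.020814895629883, 11.31370735168457), 45.0)
nozzle_28 0.97 [164 328 189 364] [177.4 345.9] [ 0.5699 -0.2771] ((177.20590209960938, 346.6764831542969), (19.160314559936523, 38.07809066772461), 14.03624439239502)
nozzle_28 0.75 [ 36 254  79 297] [ 58.4 278.5] [ 0.359  -0.2643] ((59.59754943847656, 279.3780212402344), (28.841705322265625, 47.60857009887695), 57.094757080078125)
flux_bottle 0.77 [194 272 218 309] [206.6 289. ] [ 0.5553 -0.1589] ((206.50003051757812, 289.5), (22.76839828491211, 37.947322845458984), 18.43494987487793)
```

View pics/w1.png

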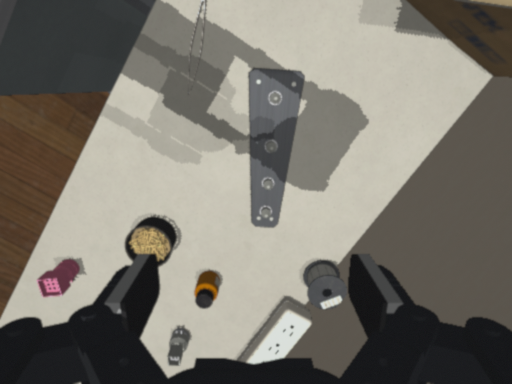

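The stand's wide end is at the top, about (277,70), and its narrow end at (264,226). The pins are at about (275,98), (271,146), (267,183) and (265,212). Next I refine the pin pixels in a crop.

```bash
python3 - <<'E'
from h import *
p=shot("wrist"); save(p,"w1c",[230,60,320,235],3.4)
P=np.array([(265,212),(267.5,183),(271,146),(275,98)],float)
for z in (.012,.0305):
    X=toplane(p,P,z); print(np.round(X,4),np.round(np.linalg.norm(np.diff(X,axis=0),axis=1),4),np.degrees(np.arctan2(*(X[3]-X[0])[::-1])))
C=np.array([(249.5,69.5),(303,74),(276,226),(251.5,224.5)]); X=toplane(p,C,.012); print(np.round(X,4),np.linalg.norm(X-np.roll(X,1,0),axis=1))
E
```

```text
[[ 0.5608 -0.0057]
 [ 0.5401  0.0314]
 [ 0.5156  0.0759]
 [ 0.4858  0.1289]] [0.0425 0.0508 0.0609] 119.12213408914565
[[ 0.5563 -0.    ]
 [ 0.5364  0.0354]
 [ 0.5131  0.0781]
 [ 0.4845  0.1288]] [0.0406 0.0486 0.0582] 119.12213408914565
[[ 0.4406  0.1396]
 [ 0.4986  0.1713]
 [ 0.5858 -0.0149]
 [ 0.5554 -0.032 ]] [0.20642796 0.06608695 0.20557861 0.03492285]
```

View pics/w1c.png

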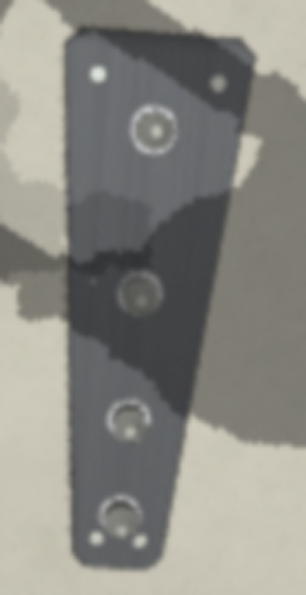

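Emit:
drive_tool:
  rows:
    - [0, 0, 4, 0, 0, 0, 1]
    - [0, 0, 0, -0.0339, -0.0183, 0, 1]
    - [0, 0, 0, -0.0339, -0.0183, 0, 1]
    - [0, 0, 0, -0.0339, -0.0183, 0, 1]
    - [0, 0, 0, -0.0339, -0.0183, 0, 1]
    - [0, 0, 0, -0.0339, -0.0183, 0, 1]

```text
time: 4.05
tool_pos: [0.5019, -0.1334, 0.2995]
tcp_rot: [1.591, 2.708, 0.0]
wrist_force: [0.8, -0.1, 0.6]
width: 1.002
grip_force: 0.0
```

Emit:
drive_tool:
  rows:
    - [0, 0, 0, -0.0339, -0.0183, 0, 1]
    - [0, 0, 0, -0.0339, -0.0183, 0, 1]
    - [0, 0, 0, -0.0339, -0.0183, 0, 1]
    - [0, 0, 0, -0.0339, -0.0183, 0, 1]
    - [0, 0, 0, -0.0339, -0.0183, 0, 1]
    - [0, 0, 0, 0, 0, 0, 1]
    - [0, 0, 0, 0, 0, 0, 1]

```text
time: 4.63
tool_pos: [0.5039, -0.3264, 0.2986]
tcp_rot: [-1.597, -2.704, -0.0]
wrist_force: [-0.4, 0.7, 0.1]
width: 1.001
grip_force: 0.0
```

```bash
python3 - <<'E'
from h import *
p=shot("wrist"); save(p,"w2",None,1.55); plan([.45,-.3,.3],0.57)
for t in ["nozzle_28","flux_bottle"]:
    for d in masks_of(p,t)[:8]:
        m=d["mask"]; c=np.argwhere(m).mean(0)[::-1]; print(t,round(d["score"],2),np.int32(d["bbox"]),np.round(c,1),np.round(toplane(p,c,.03)[0],4))
E
```

```text
t 4.68 pos [ 0.504  -0.3249  0.2987] tilt [-0.0007  0.0012] yaw 28.97 turn z deg -3.69 shift tool now [ 0.048  -0.0352 -0.0012] after turn [ 0.0501 -0.0321 -0.0013] q [-0.61  0.09  1.68  0.    1.37 -1.12] f [-0.6 -0.2  0.2] w 1.001 g 0.0
nozzle_28 0.81 [218  74 246 104] [232.7  87.6] [ 0.4432 -0.2713]
nozzle_28 0.78 [255 185 301 225] [278.2 204.6] [ 0.5656 -0.3732]
nozzle_28 0.71 [159 137 215 192] [186.1 165. ] [ 0.4351 -0.3837]
nozzle_28 0.6 [303 118 334 146] [320.5 132.2] [ 0.5634 -0.2653]
nozzle_28 0.59 [159   9 198  54] [179.1  31.4] [ 0.3616 -0.247 ]
flux_bottle 0.68 [344  20 384  57] [364.8  38.8] [ 0.5507 -0.1513]
```

View pics/w2.png

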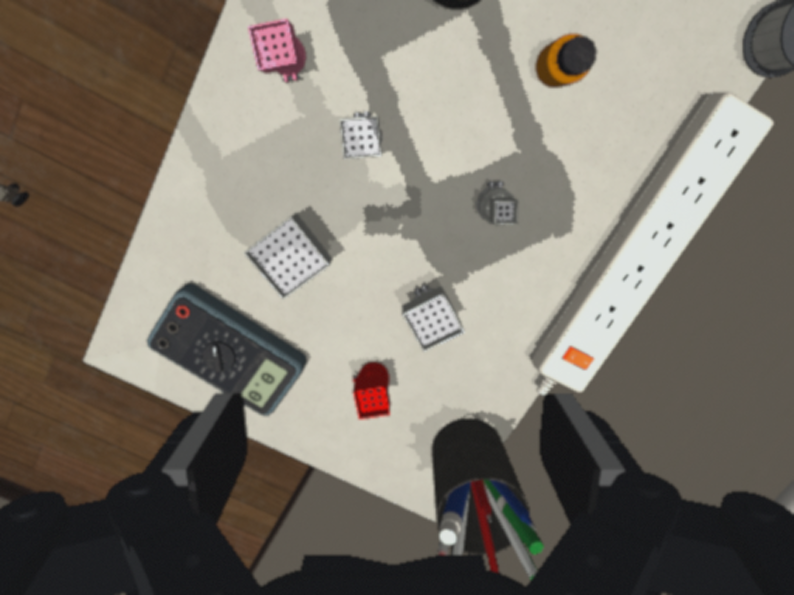

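In this view (picture pixels at 1.55x scale) the top faces are at: 28 (361,137), 18 (503,211), 38 (433,320), 48 (289,255). The look-alikes are pink (273,46) and red (372,402), the bottle is at (570,58), and the pen cup at (475,450).

```bash
cat >> h.py <<'E'
def corners(p,mask_or_uv,z=.054):
    X=toplane(p,mask_or_uv,z); e=np.roll(X,-1,0)-X; 
    a=np.degrees(np.angle(np.sum(np.exp(4j*np.arctan2(e[:,1],e[:,0])))))/4
    return X.mean(0),np.linalg.norm(e,axis=1),a
E
python3 - <<'E'
from h import *
p=shot("wrist")
C={"28":[(341,118),(378,115),(382,154),(346,158)],"18":[(490,200),(514,198),(517,222),(494,224)],"38":[(403,313),(446,291),(463,326),(423,349)],"48":[(248,252),(292,215),(330,258),(286,295)]}
for k,v in C.items():
    c,s,a=corners(p,np.array(v)/1.55); print(k,np.round(c,4),np.round(s*1e3,1),"face dir mod 90",round(a,1))
for n,uv,z in [("cup base",(472,425),0.0),("red",(372,402),.054),("meter corners",(305,355),.03),("meter c2",(190,285),.03),("strip",(540,355),.03),("bottle cap",(577,54),.056)]: print(n,np.round(toplane(p,np.array(uv)/1.55,z)[0],3))
s=shot("side"); print("cup side",toplane(s,(400,305),0.0), "top",toplane(s,(400,275),.1))
# stand fit
M=R.from_rotvec([1.502,2.759,0]).as_matrix(); T=np.eye(4);T[:3,:3]=M;T[:3,3]=[.4998,.0606,.2994]; p["W"]=T@p["mount"]
X=toplane(p,[(265.3,211.2),(267.9,183.2),(270.9,146.2),(275.0,98.2)],.012); u=np.array([-.079,-.038,.013,.074])
z=X@[1,1j]; A=np.c_[u,np.ones(4)]; r=np.linalg.lstsq(A,z,rcond=None)[0]; print("scale",abs(r[0]),"ang",np.degrees(np.angle(r[0])),"org",r[1],"res mm",np.round((A@r-z)*1e3,1))
d=r[0]/abs(r[0]); print("pins",np.round(z.mean()+d*(u-u.mean()),4))
E
```

```text
28 [ 0.4458 -0.2679] [26.7 27.1 26.6 27.9] face dir mod 90 34.6
18 [ 0.5653 -0.2631] [18.  18.5 17.5 18.6] face dir mod 90 37.6
38 [ 0.5636 -0.3648] [38.9 33.3 38.1 35.7] face dir mod 90 -32.1
48 [ 0.4379 -0.3735] [46.  43.4 47.3 44.4] face dir mod 90 -21.9
cup base [ 0.667 -0.457]
red [ 0.555 -0.455]
meter corners [ 0.487 -0.455]
meter c2 [ 0.374 -0.444]
strip [ 0.668 -0.354]
bottle cap [ 0.55  -0.148]
cup side [[ 0.68982199 -0.47580285]] top [[ 0.65856375 -0.49628174]]
scale 0.9978445078204086 ang 118.99832073380175 org (0.5221604925290985+0.06393979258238722j) res mm [ 0.1+0.1j -0.1-0.1j  0. +0.j   0. +0.j ]
pins [0.5605-0.0051j 0.5406+0.0307j 0.5159+0.0753j 0.4863+0.1287j]
```

Emit:
drive_tool:
  rows:
    - [0, 0, -5.6, 0, 0, 0, 1]
    - [0, 0, 0, 0.02, -0.0039, 0.0347, 0.8]
    - [0, 0, 0, 0.02, -0.0039, 0.0347, 0.8]
    - [0, 0, 0, 0.02, -0.0039, 0.0347, 0.8]
    - [0, 0, 0, 0.02, -0.0039, 0.0347, 0.8]
    - [0, 0, 0, 0, 0, 0, 0.8]
    - [0, 0, 0, 0, 0, 0, 0.8]

```text
time: 5.47
tool_pos: [0.4426, -0.2639, 0.1569]
tcp_rot: [-1.452, -2.776, -0.001]
wrist_force: [-0.3, -0.1, 2.3]
width: 0.8
grip_force: 0.0
```

```bash
python3 - <<'E'
from h import *
p=shot("wrist"); plan([.4458,-.2679,.026],np.radians(34.6))
save(p,"w3",[100,60,420,300],2.4)
print(proj(p,[[.4458,-.2679,.054]]))
E
```

```text
t 5.52 pos [ 0.446  -0.2665  0.1605] tilt [-0.0005  0.0003] yaw 34.74 turn z deg 0.14 shift tool now [-0.0011 -0.0009  0.1345] after turn [-0.001  -0.001   0.1345] q [-0.59  0.03  2.01 -0.    1.11 -1.19] f [ 1.  -0.8  1.9] w 0.8 g 0.0
[[256.20631826 199.07332588]]
```

View pics/w3.png

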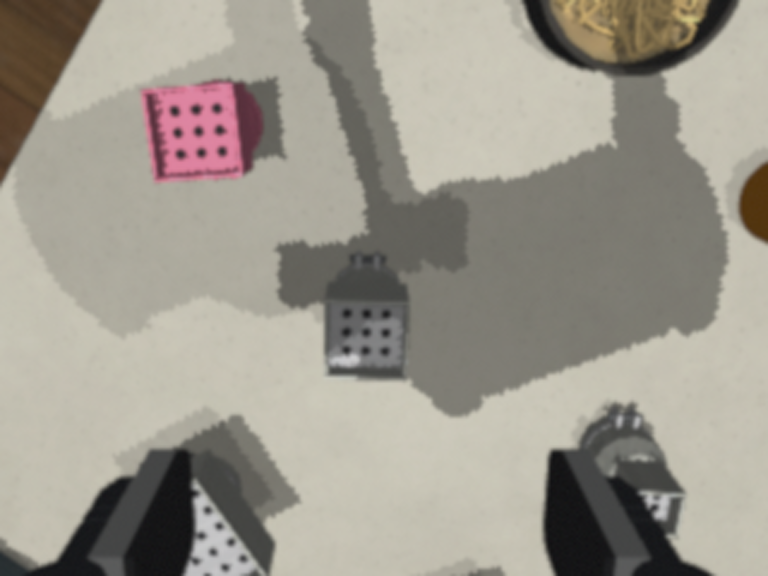

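The 28 sits between the fingers, about 3 mm off in tool y and 2 mm in tool x. I correct for that and grip.

Emit:
drive_tool:
  rows:
    - [0, 0, 0, -0.0024, -0.003, 0.035, 0.8]
    - [0, 0, 0, 0, 0, 0.035, 0.8]
    - [0, 0, 0, 0, 0, 0.035, 0.8]
    - [0, 0, 0, 0, 0, 0.02, 0.8]
    - [0, 0, 0, 0, 0, 0.01, 0.8]
    - [0, 0, 0, 0, 0, 0, 0.8]
    - [0, 0, 0, 0, 0, 0, 0.3]
    - [0, 0, 0, 0, 0, 0, 0]
  force: 40

```text
time: 6.18
tool_pos: [0.4478, -0.273, 0.0283]
tcp_rot: [1.457, 2.777, -0.001]
wrist_force: [0.4, 0.1, 0.0]
width: 0.531
grip_force: 0.0
```

Emit:
drive_tool:
  rows:
    - [0, 0, 0, 0, 0, 0, 0]
    - [0, 0, 0, 0, 0, 0, 0]
    - [0, 0, 0, 0, 0, 0, 0]
    - [0, 0, 0, 0, 0, 0, 0]

```text
time: 6.52
tool_pos: [0.447, -0.2726, 0.028]
tcp_rot: [1.457, 2.778, -0.001]
wrist_force: [-1.0, -0.4, 6.9]
width: 0.321
grip_force: 39.4
```

```bash
python3 - <<'E'
from h import *
plan([.5406,.0307,.16],np.radians(29))
E
```

```text
t 6.52 pos [ 0.447  -0.2726  0.028 ] tilt [ 0.0042 -0.0028] yaw 34.63 turn z deg 5.63 shift tool now [ 0.1957  0.2497 -0.1324] after turn [ 0.2199  0.2289 -0.132 ] q [-0.6   0.2   2.1   0.    0.84 -1.2 ] f [-1.  -0.4  6.9] w 0.321 g 39.4
```

Emit:
drive_tool:
  rows:
    - [0, 0, 0, 0, 0, -0.02, 0]
    - [0, 0, 0, 0, 0, -0.037, 0]
    - [0, 0, 0, 0, 0, -0.037, 0]
    - [0, 0, 0, 0, 0, -0.038, 0]
    - [0, 0, 5.6, 0, 0, 0, 0]

```text
time: 6.93
tool_pos: [0.4499, -0.2746, 0.1673]
tcp_rot: [1.586, 2.693, -0.002]
wrist_force: [0.7, -1.4, -0.0]
width: 0.318
grip_force: 39.4
```

Emit:
drive_tool:
  rows:
    - [0, 0, 0, 0.0275, 0.0286, 0, 0]
    - [0, 0, 0, 0.0275, 0.0286, 0, 0]
    - [0, 0, 0, 0.0275, 0.0286, 0, 0]
    - [0, 0, 0, 0.0275, 0.0286, 0, 0]
    - [0, 0, 0, 0.0275, 0.0286, 0, 0]
    - [0, 0, 0, 0.0275, 0.0286, 0, 0]
    - [0, 0, 0, 0.0275, 0.0286, 0, 0]
    - [0, 0, 0, 0.0275, 0.0286, 0, 0]

```text
time: 7.6
tool_pos: [0.5386, 0.0341, 0.1584]
tcp_rot: [1.593, 2.706, 0.001]
wrist_force: [0.6, -0.2, -0.6]
width: 0.32
grip_force: 39.6
```

Emit:
drive_tool:
  rows:
    - [0, 0, 0, 0, 0, 0, 0]
    - [0, 0, 0, 0, 0, 0, 0]
    - [0, 0, 0, 0, 0, 0, 0]

```text
time: 7.85
tool_pos: [0.538, 0.0321, 0.1578]
tcp_rot: [1.592, 2.708, -0.001]
wrist_force: [-1.0, -0.2, -0.5]
width: 0.319
grip_force: 39.7
```

```bash
python3 - <<'E'
from h import *
p=shot("wrist"); plan([.5406,.0307,.04],np.radians(29))
save(p,"w4",[120,30,400,384],1.69)
s=status.read_state(); t=s["tool_pos"]
print("tcp px",proj(p,[t]),"top ctr px",proj(p,[t-[0,0,-.027]]),"bottom",proj(p,[t-[0,0,.027]]), "pins",proj(p,[[.5605,-.0051,.012],[.5406,.0307,.012],[.5159,.0753,.012],[.4863,.1287,.012]]))
E
```

```text
t 7.9 pos [0.5378 0.0314 0.1576] tilt [-0.0002 -0.0006] yaw 29.02 turn z deg 0.02 shift tool now [-0.0019  0.0021  0.1176] after turn [-0.002   0.0021  0.1176] q [ 0.01  0.07  1.97 -0.    1.1  -0.49] f [-0.1 -0.8 -0.9] w 0.319 g 39.7
tcp px [[255.54844204 257.25222377]] top ctr px [[255.92013957 289.99256699]] bottom [[255.27951117 233.56390631]] pins [[256.71878305 221.4088894 ]
 [256.92286411 179.86997032]
 [257.29503786 122.99848974]
 [257.77015775  46.00772546]]
```

View pics/w4.png

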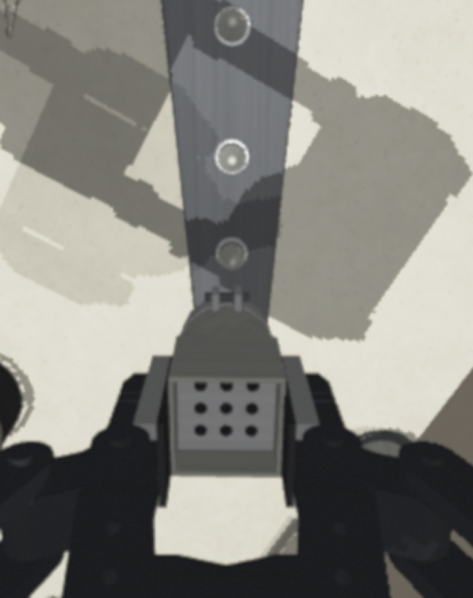

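```bash
cat >> h.py <<'E'
def inhand(p,uv,h=.026):
    "centre of held nozzle's top face (top at TCP z + h) in tool x,y relative to TCP"
    s=status.read_state(); M=R.from_rotvec(s["tcp_rot"]).as_matrix(); X=toplane(p,uv,s["tool_pos"][2]+h)-s["tool_pos"][:2]
    return np.round(X@M[:2,:2]*1e3,1)
E
python3 - <<'E'
from h import *
p=shot("wrist")
print(inhand(p,np.array([(170,378),(285,378),(281,475),(172,475)])/1.69+[120,30]))
# collar top edge / ears
print(inhand(p,np.array([(227,300)])/1.69+[120,30],-.006))
E
```

```text
[[ 15.9 -14.3]
 [ 16.   12.7]
 [-11.1  12.6]
 [-11.2 -14.6]]
[[23.5 -0.9]]
```

Emit:
drive_tool:
  rows:
    - [0, 0, 0, -0.0044, 0.003, 0.03, 0]
    - [0, 0, 0, 0, 0, 0.03, 0]
    - [0, 0, 0, 0, 0, 0.02, 0]
    - [0, 0, 0, 0, 0, 0.01, 0]
    - [0, 0, 0, 0, 0, 0.01, 0]
    - [0, 0, 0, 0, 0, 0.008, 0]
    - [0, 0, 0, 0, 0, 0.008, 0]
    - [0, 0, 0, 0, 0, 0, 0]

```text
time: 8.62
tool_pos: [0.5425, 0.0294, 0.0407]
tcp_rot: [-1.594, -2.706, 0.001]
wrist_force: [0.2, -0.3, -1.2]
width: 0.32
grip_force: 39.7
```

```bash
python3 - <<'E'
from h import *
plan([.5406,.0307,.04],np.radians(29))
E
```

```text
t 8.62 pos [0.5425 0.0294 0.0407] tilt [-0.0011 -0.    ] yaw 29.0 turn z deg 0.0 shift tool now [ 0.002  -0.0011  0.0007] after turn [ 0.002  -0.0011  0.0007] q [ 0.01  0.21  2.05 -0.    0.88 -0.5 ] f [ 0.2 -0.3 -1.2] w 0.32 g 39.7
```

Emit:
drive_tool:
  rows:
    - [0, 0, 0, 0, 0, 0, 0.7]
    - [0, 0, 0, 0, 0, 0, 0.7]
    - [0, 0, 0, 0, 0, 0, 0.7]
    - [0, 0, 0, 0, 0, -0.01, 0.7]
    - [0, 0, 0, 0, 0, -0.035, 0.7]
    - [0, 0, 0, 0, 0, -0.035, 0.7]
    - [0, 0, -4.3, 0, 0, -0.035, 0.7]
    - [0, 0, -4.3, 0, 0, 0, 0.7]

```text
time: 9.28
tool_pos: [0.5488, 0.03, 0.1664]
tcp_rot: [1.375, 2.809, 0.011]
wrist_force: [1.2, 0.6, 0.9]
width: 0.699
grip_force: 0.0
```

Emit:
drive_tool:
  rows:
    - [0, 0, 0, -0.0309, -0.0204, 0, 0.7]
    - [0, 0, 0, -0.0309, -0.0204, 0, 0.7]
    - [0, 0, 0, -0.0309, -0.0204, 0, 0.7]
    - [0, 0, 0, -0.0309, -0.0204, 0, 0.7]
    - [0, 0, 0, -0.0309, -0.0204, 0, 0.7]
    - [0, 0, 0, -0.0309, -0.0204, 0, 0.7]
    - [0, 0, 0, -0.0309, -0.0204, 0, 0.7]
    - [0, 0, 0, -0.0309, -0.0204, 0, 0.7]

```text
time: 9.95
tool_pos: [0.5649, -0.2676, 0.1581]
tcp_rot: [1.385, 2.818, 0.0]
wrist_force: [1.3, 1.0, 0.2]
width: 0.703
grip_force: 0.0
```

Emit:
drive_tool:
  rows:
    - [0, 0, 0, 0, 0, 0, 0.7]
    - [0, 0, 0, 0, 0, 0, 0.7]
    - [0, 0, 0, 0, 0, 0, 0.7]

```text
time: 10.2
tool_pos: [0.5646, -0.2655, 0.1572]
tcp_rot: [1.387, 2.818, 0.001]
wrist_force: [0.9, 0.1, -0.3]
width: 0.701
grip_force: 0.0
```

```bash
python3 - <<'E'
from h import *
p=shot("wrist"); plan([.5643,-.266,.03],np.radians(37.6))
save(p,"w5",[180,110,370,300],3)
print(proj(p,[[.5643,-.266,.054]]), [(d["score"],d["bbox"]) for d in masks_of(p,"nozzle_18")])
E
```

```text
t 10.25 pos [ 0.5646 -0.2648  0.157 ] tilt [0.0002 0.0004] yaw 37.65 turn z deg 0.05 shift tool now [-0.0008 -0.001   0.127 ] after turn [-0.0008 -0.001   0.127 ] q [-0.48  0.22  1.8   0.    1.12 -1.14] f [ 0.8  0.2 -0. ] w 0.702 g 0.0
[[254.53525284 192.15684267]] [(0.76, [175.2, 238.1, 214.2, 295.3]), (0.6, [1.2, 162.9, 96.2, 245.2]), (0.59, [11.4, 0.0, 93.6, 39.2]), (0.56, [236.8, 158.3, 272.8, 207.8])]
```

View pics/w5.png

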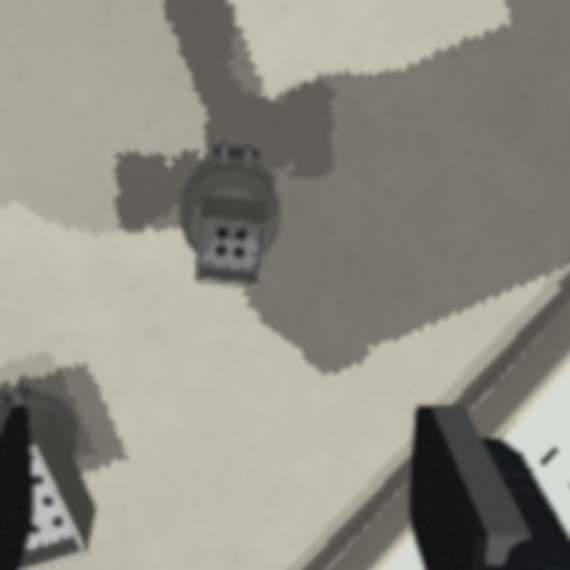

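Emit:
drive_tool:
  rows:
    - [0, 0, 3, 0, 0, 0, 0.7]
    - [0, 0, 0, -0.0017, 0.0009, 0.037, 0.7]
    - [0, 0, 0, 0, 0, 0.037, 0.7]
    - [0, 0, 0, 0, 0, 0.033, 0.7]
    - [0, 0, 0, 0, 0, 0.013, 0.7]
    - [0, 0, 0, 0, 0, 0.007, 0.7]
    - [0, 0, 0, 0, 0, 0, 0.6]
    - [0, 0, 0, 0, 0, 0, 0]

```text
time: 10.97
tool_pos: [0.5676, -0.2666, 0.031]
tcp_rot: [1.457, 2.781, 0.0]
wrist_force: [0.2, 0.0, 0.3]
width: 0.473
grip_force: 0.0
```

Emit:
drive_tool:
  rows:
    - [0, 0, 0, 0, 0, 0, 0]
    - [0, 0, 0, 0, 0, 0, 0]
    - [0, 0, 0, 0, 0, 0, 0]
    - [0, 0, 0, 0, 0, 0, 0]
    - [0, 0, 0, 0, 0, 0, 0]

```text
time: 11.38
tool_pos: [0.5684, -0.2674, 0.0322]
tcp_rot: [1.458, 2.778, 0.001]
wrist_force: [-0.2, 0.4, 5.9]
width: 0.2
grip_force: 41.7
```

```bash
python3 - <<'E'
from h import *
plan([.5605,-.0051,.16],np.radians(29))
E
```

```text
t 11.38 pos [ 0.5684 -0.2674  0.0322] tilt [ 0.0042 -0.0018] yaw 34.62 turn z deg 5.62 shift tool now [ 0.2199  0.1429 -0.1284] after turn [ 0.2333  0.1203 -0.1278] q [-0.48  0.36  1.87  0.    0.9  -1.08] f [-0.2  0.4  5.9] w 0.2 g 41.7
```

Emit:
drive_tool:
  rows:
    - [0, 0, 0, 0, 0, -0.02, 0]
    - [0, 0, 0, 0, 0, -0.036, 0]
    - [0, 0, 0, 0, 0, -0.036, 0]
    - [0, 0, 0, 0, 0, -0.036, 0]
    - [0, 0, 5.6, 0, 0, 0, 0]

```text
time: 11.8
tool_pos: [0.5713, -0.2693, 0.1676]
tcp_rot: [1.587, 2.693, 0.001]
wrist_force: [0.7, -1.4, 0.8]
width: 0.202
grip_force: 40.9
```

Emit:
drive_tool:
  rows:
    - [0, 0, 0, 0.0333, 0.0172, 0, 0]
    - [0, 0, 0, 0.0333, 0.0172, 0, 0]
    - [0, 0, 0, 0.0333, 0.0172, 0, 0]
    - [0, 0, 0, 0.0333, 0.0172, 0, 0]
    - [0, 0, 0, 0.0333, 0.0172, 0, 0]
    - [0, 0, 0, 0.0333, 0.0172, 0, 0]
    - [0, 0, 0, 0.0333, 0.0172, 0, 0]

```text
time: 12.38
tool_pos: [0.5581, -0.0028, 0.158]
tcp_rot: [1.594, 2.706, 0.0]
wrist_force: [0.9, 0.2, -0.4]
width: 0.203
grip_force: 40.9
```

Emit:
drive_tool:
  rows:
    - [0, 0, 0, 0, 0, 0, 0]
    - [0, 0, 0, 0, 0, 0, 0]
    - [0, 0, 0, 0, 0, 0, 0]
    - [0, 0, 0, 0, 0, 0, 0]

```text
time: 12.72
tool_pos: [0.5586, -0.0054, 0.1577]
tcp_rot: [1.595, 2.706, -0.0]
wrist_force: [0.4, 0.1, -0.4]
width: 0.202
grip_force: 40.9
```

```bash
python3 - <<'E'
from h import *
p=shot("wrist"); plan([.5605,-.0051,.044],np.radians(29))
save(p,"w6",[170,90,340,340],2.4)
E
```

```text
t 12.77 pos [ 0.5586 -0.0056  0.1576] tilt [ 0.0001 -0.0004] yaw 28.94 turn z deg -0.06 shift tool now [-0.0004  0.0019  0.1136] after turn [-0.0005  0.0019  0.1136] q [-0.05  0.1   1.93 -0.    1.1  -0.56] f [-0.3  0.5 -1.6] w 0.203 g 40.9
```

View pics/w6.png

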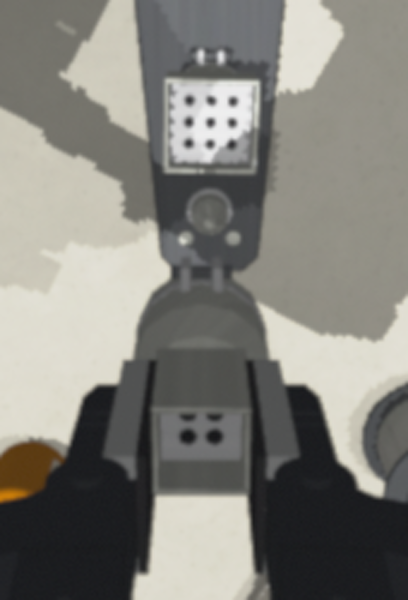

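```bash
python3 - <<'E'
from h import *
p=shot("wrist")
print(inhand(p,np.array([(152,408),(251,408),(247,495),(157,495)])/2.4+[170,90],.022))
print(inhand(p,np.array([(210,212)])/2.4+[170,90],.012-.1576))
E
```

```text
[[10.6 -9.8]
 [10.6  7.3]
 [-6.9  6.9]
 [-7.  -9.2]]
[[-0.9  2.2]]
```

Emit:
drive_tool:
  rows:
    - [0, 0, 0, -0.0027, 0.0034, 0.03, 0]
    - [0, 0, 0, 0, 0, 0.03, 0]
    - [0, 0, 0, 0, 0, 0.02, 0]
    - [0, 0, 0, 0, 0, 0.01, 0]
    - [0, 0, 0, 0, 0, 0.01, 0]
    - [0, 0, 0, 0, 0, 0.007, 0]
    - [0, 0, 0, 0, 0, 0.006, 0]
    - [0, 0, 0, 0, 0, 0, 0]

```text
time: 13.48
tool_pos: [0.5637, -0.0053, 0.0448]
tcp_rot: [1.594, 2.706, 0.001]
wrist_force: [0.4, -1.0, -0.9]
width: 0.198
grip_force: 41.0
```

```bash
python3 - <<'E'
from h import *
plan([.563,-.368,.03],np.radians(58))
E
```

```text
t 13.48 pos [ 0.5637 -0.0053  0.0448] tilt [ 0.0014 -0.0001] yaw 29.01 turn z deg -28.99 shift tool now [-0.3169 -0.1765  0.0148] after turn [-0.1916 -0.308   0.0148] q [-0.05  0.24  2.01  0.    0.89 -0.56] f [ 0.4 -1.  -0.9] w 0.198 g 41.0
```

Emit:
drive_tool:
  rows:
    - [0, 0, 0, 0, 0, 0, 0.5]
    - [0, 0, 0, 0, 0, 0, 0.5]
    - [0, 0, 0, 0, 0, 0, 0.5]
    - [0, 0, 0, 0, 0, -0.01, 0.5]
    - [0, 0, 0, 0, 0, -0.035, 0.6]
    - [0, 0, 0, 0, 0, -0.035, 0.8]
    - [0, 0, -5.8, 0, 0, -0.035, 0.8]
    - [0, 0, -5.8, 0, 0, 0, 0.8]

```text
time: 14.15
tool_pos: [0.5685, -0.0052, 0.1694]
tcp_rot: [1.299, 2.845, 0.009]
wrist_force: [1.1, 0.0, 1.5]
width: 0.801
grip_force: 0.0
```

Emit:
drive_tool:
  rows:
    - [0, 0, -5.8, 0, 0, 0, 0.8]
    - [0, 0, -5.8, 0, 0, 0, 0.8]
    - [0, 0, -5.8, 0, 0, 0, 0.8]
    - [0, 0, 0, -0.0213, -0.0342, 0, 0.8]
    - [0, 0, 0, -0.0213, -0.0342, 0, 0.8]
    - [0, 0, 0, -0.0213, -0.0342, 0, 0.8]
    - [0, 0, 0, -0.0213, -0.0342, 0, 0.8]
    - [0, 0, 0, -0.0213, -0.0342, 0, 0.8]

```text
time: 14.82
tool_pos: [0.5627, -0.2081, 0.161]
tcp_rot: [0.863, 3.019, -0.0]
wrist_force: [0.3, 1.0, 0.0]
width: 0.8
grip_force: 0.0
```

Emit:
drive_tool:
  rows:
    - [0, 0, 0, -0.0213, -0.0342, 0, 0.8]
    - [0, 0, 0, -0.0213, -0.0342, 0, 0.8]
    - [0, 0, 0, -0.0213, -0.0342, 0, 0.8]
    - [0, 0, 0, -0.0213, -0.0342, 0, 0.8]
    - [0, 0, 0, 0, 0, 0, 0.8]
    - [0, 0, 0, 0, 0, 0, 0.8]
    - [0, 0, 0, 0, 0, 0, 0.8]

```text
time: 15.4
tool_pos: [0.5623, -0.3675, 0.16]
tcp_rot: [0.866, 3.02, 0.001]
wrist_force: [-0.0, -0.2, -0.8]
width: 0.797
grip_force: 0.0
```

```bash
python3 - <<'E'
from h import *
p=shot("wrist"); plan([.563,-.368,.03],np.radians(58))
save(p,"w7",[150,100,370,300],3)
print(proj(p,[[.563,-.368,.054]]))
for d in masks_of(p,"nozzle_38"): print(d["score"],d["bbox"],np.round(np.argwhere(d["mask"]).mean(0)[::-1],1))
E
```

```text
t 15.45 pos [ 0.5624 -0.3667  0.1599] tilt [0.     0.0006] yaw 58.05 turn z deg 0.05 shift tool now [-0.0012 -0.0008  0.1299] after turn [-0.0012 -0.0008  0.1299] q [-0.62  0.31  1.68  0.    1.15 -1.63] f [ 0.8  0.6 -0.5] w 0.795 g 0.0
[[254.99822057 192.48633259]]
0.81 [103.8, 12.3, 189.8, 94.6] [148.3  53.7]
0.71 [136.7, 201.4, 187.1, 253.5] [162.  227.1]
0.66 [228.2, 162.7, 280.9, 213.1] [252.9 189.6]
```

View pics/w7.png

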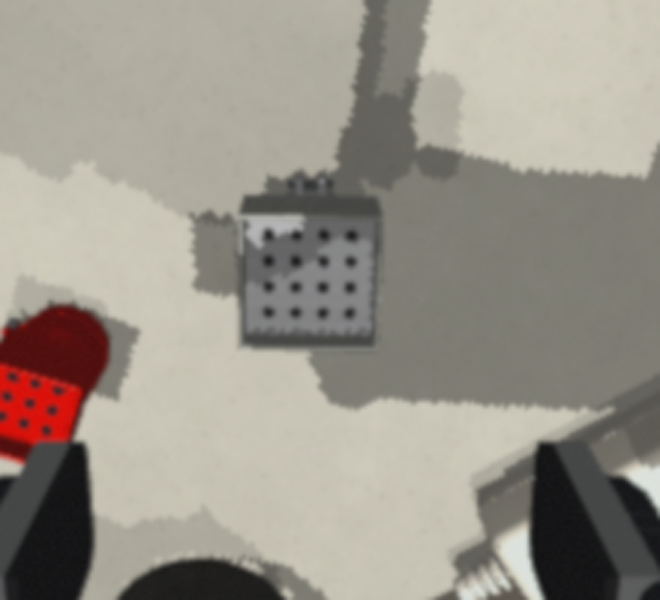

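Emit:
drive_tool:
  rows:
    - [0, 0, 0, -0.002, -0.0025, 0.037, 0.67]
    - [0, 0, 0, 0, 0, 0.037, 0.67]
    - [0, 0, 0, 0, 0, 0.033, 0.67]
    - [0, 0, 0, 0, 0, 0.013, 0.67]
    - [0, 0, 0, 0, 0, 0.011, 0.67]
    - [0, 0, 0, 0, 0, 0, 0.67]
    - [0, 0, 0, 0, 0, 0, 0.5]
    - [0, 0, 0, 0, 0, 0, 0.2]

```text
time: 16.17
tool_pos: [0.5647, -0.3717, 0.0311]
tcp_rot: [0.863, 3.017, -0.002]
wrist_force: [-0.5, -0.4, 0.4]
width: 0.433
grip_force: 43.5
```

Emit:
drive_tool:
  rows:
    - [0, 0, 0, 0, 0, 0, 0]
    - [0, 0, 0, 0, 0, 0, 0]
    - [0, 0, 0, 0, 0, 0, 0]
    - [0, 0, 0, 0, 0, 0, 0]

```text
time: 16.5
tool_pos: [0.5644, -0.3718, 0.0309]
tcp_rot: [0.864, 3.016, -0.002]
wrist_force: [0.4, 0.6, 6.5]
width: 0.433
grip_force: 44.5
```

```bash
python3 - <<'E'
from h import *
plan([.5159,.0753,.16],np.radians(29))
E
```

```text
t 16.5 pos [ 0.5644 -0.3718  0.0309] tilt [ 0.0034 -0.0022] yaw 58.02 turn z deg 29.02 shift tool now [ 0.2774  0.3536 -0.1303] after turn [ 0.4146  0.1743 -0.1291] q [-0.62  0.44  1.76  0.    0.93 -1.63] f [0.4 0.6 6.5] w 0.433 g 44.5
```

Emit:
drive_tool:
  rows:
    - [0, 0, 0, 0, 0, -0.02, 0]
    - [0, 0, 0, 0, 0, -0.036, 0]
    - [0, 0, 0, 0, 0, -0.037, 0]
    - [0, 0, 0, 0, 0, -0.037, 0]
    - [0, 0, 5.8, 0, 0, 0, 0]
    - [0, 0, 5.8, 0, 0, 0, 0]
    - [0, 0, 5.8, 0, 0, 0, 0]
    - [0, 0, 5.8, 0, 0, 0, 0]

```text
time: 17.17
tool_pos: [0.5626, -0.3708, 0.159]
tcp_rot: [1.462, 2.78, -0.0]
wrist_force: [-0.3, -0.8, -1.1]
width: 0.437
grip_force: 43.6
```

Emit:
drive_tool:
  rows:
    - [0, 0, 5.8, 0, 0, 0, 0]
    - [0, 0, 0, 0.0377, 0.0158, 0, 0]
    - [0, 0, 0, 0.0377, 0.0158, 0, 0]
    - [0, 0, 0, 0.0377, 0.0158, 0, 0]
    - [0, 0, 0, 0.0377, 0.0158, 0, 0]
    - [0, 0, 0, 0.0377, 0.0158, 0, 0]
    - [0, 0, 0, 0.0377, 0.0158, 0, 0]
    - [0, 0, 0, 0.0377, 0.0158, 0, 0]

```text
time: 17.83
tool_pos: [0.5306, -0.0847, 0.1586]
tcp_rot: [1.595, 2.707, 0.0]
wrist_force: [0.3, 1.5, 0.2]
width: 0.435
grip_force: 43.6
```

Emit:
drive_tool:
  rows:
    - [0, 0, 0, 0.0377, 0.0158, 0, 0]
    - [0, 0, 0, 0.0377, 0.0158, 0, 0]
    - [0, 0, 0, 0.0377, 0.0158, 0, 0]
    - [0, 0, 0, 0.0377, 0.0158, 0, 0]
    - [0, 0, 0, 0, 0, 0, 0]
    - [0, 0, 0, 0, 0, 0, 0]
    - [0, 0, 0, 0, 0, 0, 0]

```text
time: 18.42
tool_pos: [0.5134, 0.076, 0.1585]
tcp_rot: [1.592, 2.708, -0.001]
wrist_force: [0.7, 0.1, -0.9]
width: 0.436
grip_force: 43.6
```

```bash
python3 - <<'E'
from h import *
p=shot("wrist"); plan([.5159,.0753,.043],np.radians(29))
save(p,"w8",[170,90,340,340],2.4)
s=status.read_state()
# predicted face outline if held like the 18 (offset 2,-1 mm), to compare
M=R.from_rotvec(s["tcp_rot"]).as_matrix()
q=[s["tool_pos"]+M@np.array([.002+a*.019,-.001+b*.019,-.023]) for a,b in [(1,-1),(1,1),(-1,1),(-1,-1)]]
print((proj(p,q)-[170,90])*2.4)
E
```

```text
t 18.47 pos [0.5136 0.0753 0.1585] tilt [ 0.     -0.0006] yaw 29.02 turn z deg 0.02 shift tool now [-0.0011  0.0021  0.1155] after turn [-0.0011  0.002   0.1155] q [ 0.1   0.03  2.01 -0.    1.1  -0.41] f [-0.5 -1.  -0.8] w 0.434 g 43.6
[[ 88.65510425 358.75317522]
 [316.10814447 359.27047881]
 [306.17419716 548.76329089]
 [ 97.26752977 548.29942211]]
```

View pics/w8.png

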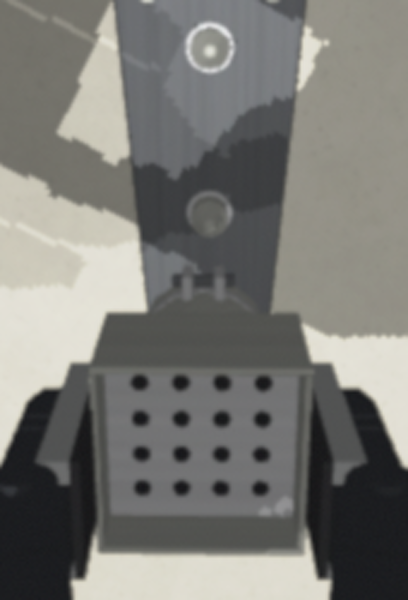

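Emit:
drive_tool:
  rows:
    - [0, 0, 0, -0.0019, 0.0034, 0.03, 0]
    - [0, 0, 0, 0, 0, 0.03, 0]
    - [0, 0, 0, 0, 0, 0.02, 0]
    - [0, 0, 0, 0, 0, 0.01, 0]
    - [0, 0, 0, 0, 0, 0.01, 0]
    - [0, 0, 0, 0, 0, 0.008, 0]
    - [0, 0, 0, 0, 0, 0.007, 0]
    - [0, 0, 0, 0, 0, 0, 0]

```text
time: 19.13
tool_pos: [0.5182, 0.0758, 0.0435]
tcp_rot: [1.594, 2.706, 0.001]
wrist_force: [-0.5, -0.4, -0.6]
width: 0.435
grip_force: 43.5
```

```bash
python3 - <<'E'
from h import *
plan([.437,-.3767,.03],np.radians(-21.9))
E
```

```text
t 19.13 pos [0.5182 0.0758 0.0435] tilt [0.001  0.0001] yaw 29.0 turn z deg 50.9 shift tool now [-0.3564 -0.2904  0.0133] after turn [-0.4502  0.0934  0.0135] q [ 0.1   0.18  2.09 -0.    0.87 -0.41] f [-0.5 -0.4 -0.6] w 0.435 g 43.5
```

Emit:
drive_tool:
  rows:
    - [0, 0, 0, 0, 0, 0, 0.75]
    - [0, 0, 0, 0, 0, 0, 0.75]
    - [0, 0, 0, 0, 0, 0, 0.75]
    - [0, 0, 0, 0, 0, -0.01, 0.75]
    - [0, 0, 0, 0, 0, -0.035, 0.75]
    - [0, 0, 0, 0, 0, -0.035, 0.9]
    - [0, 0, 6.36, 0, 0, -0.036, 0.9]
    - [0, 0, 6.36, 0, 0, 0, 0.9]

```text
time: 19.8
tool_pos: [0.5231, 0.0768, 0.1692]
tcp_rot: [1.883, 2.501, 0.016]
wrist_force: [1.3, -1.1, 1.5]
width: 0.902
grip_force: 0.0
```

Emit:
drive_tool:
  rows:
    - [0, 0, 6.36, 0, 0, 0, 0.9]
    - [0, 0, 6.36, 0, 0, 0, 0.9]
    - [0, 0, 6.36, 0, 0, 0, 0.9]
    - [0, 0, 6.36, 0, 0, 0, 0.9]
    - [0, 0, 6.36, 0, 0, 0, 0.9]
    - [0, 0, 6.36, 0, 0, 0, 0.9]
    - [0, 0, 0, -0.0375, 0.0078, 0, 0.9]
    - [0, 0, 0, -0.0375, 0.0078, 0, 0.9]

```text
time: 20.47
tool_pos: [0.5045, 0.0015, 0.1609]
tcp_rot: [2.597, 1.765, 0.003]
wrist_force: [0.9, -0.8, -0.4]
width: 0.898
grip_force: 0.0
```

Emit:
drive_tool:
  rows:
    - [0, 0, 0, -0.0375, 0.0078, 0, 0.9]
    - [0, 0, 0, -0.0375, 0.0078, 0, 0.9]
    - [0, 0, 0, -0.0375, 0.0078, 0, 0.9]
    - [0, 0, 0, -0.0375, 0.0078, 0, 0.9]
    - [0, 0, 0, -0.0375, 0.0078, 0, 0.9]
    - [0, 0, 0, -0.0375, 0.0078, 0, 0.9]
    - [0, 0, 0, -0.0375, 0.0078, 0, 0.9]
    - [0, 0, 0, -0.0375, 0.0078, 0, 0.9]

```text
time: 21.13
tool_pos: [0.4499, -0.3028, 0.1609]
tcp_rot: [2.601, 1.759, 0.001]
wrist_force: [0.7, 0.1, -0.7]
width: 0.904
grip_force: 0.0
```

Emit:
drive_tool:
  rows:
    - [0, 0, 0, -0.0375, 0.0078, 0, 0.9]
    - [0, 0, 0, -0.0375, 0.0078, 0, 0.9]
    - [0, 0, 0, 0, 0, 0, 0.9]
    - [0, 0, 0, 0, 0, 0, 0.9]
    - [0, 0, 0, 0, 0, 0, 0.9]

```text
time: 21.55
tool_pos: [0.4367, -0.3761, 0.16]
tcp_rot: [-2.603, -1.759, -0.001]
wrist_force: [-0.9, -0.3, 0.2]
width: 0.898
grip_force: 0.0
```

```bash
python3 - <<'E'
from h import *
p=shot("wrist"); plan([.437,-.3767,.03],np.radians(-21.9))
save(p,"w9",[150,100,370,300],3)
print((proj(p,[[.437,-.3767,.054]])-[150,100])*3)
E
```

```text
t 21.6 pos [ 0.4369 -0.3754  0.1599] tilt [0.0001 0.0005] yaw -21.83 turn z deg 0.07 shift tool now [-0.0012  0.0005  0.1299] after turn [-0.0011  0.0005  0.1299] q [-0.75  0.13  1.89  0.    1.11 -0.37] f [ 0.5 -0.2  0. ] w 0.899 g 0.0
[[315.53226999 268.7979779 ]]
```

View pics/w9.png

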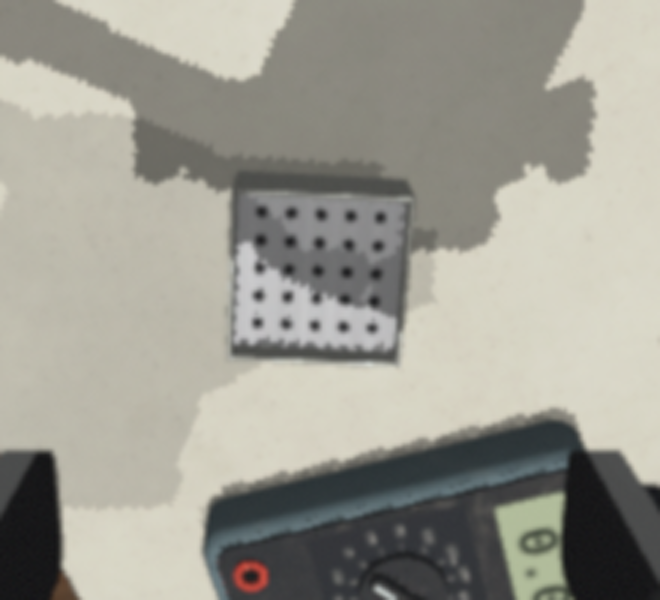

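Emit:
drive_tool:
  rows:
    - [0, 0, 2.3, 0, 0, 0, 0.85]
    - [0, 0, 0, -0.0026, 0.0015, 0.037, 0.85]
    - [0, 0, 0, 0, 0, 0.037, 0.85]
    - [0, 0, 0, 0, 0, 0.033, 0.85]
    - [0, 0, 0, 0, 0, 0.013, 0.85]
    - [0, 0, 0, 0, 0, 0.011, 0.85]
    - [0, 0, 0, 0, 0, 0, 0.85]
    - [0, 0, 0, 0, 0, 0, 0.5]

```text
time: 22.27
tool_pos: [0.4381, -0.3794, 0.0295]
tcp_rot: [2.635, 1.708, 0.0]
wrist_force: [0.3, -0.8, 1.9]
width: 0.729
grip_force: 0.0
```

Emit:
drive_tool:
  rows:
    - [0, 0, 0, 0, 0, 0, 0.2]
    - [0, 0, 0, 0, 0, 0, 0]
    - [0, 0, 0, 0, 0, 0, 0]
    - [0, 0, 0, 0, 0, 0, 0]
    - [0, 0, 0, 0, 0, 0, 0]

```text
time: 22.68
tool_pos: [0.4388, -0.3809, 0.0309]
tcp_rot: [2.633, 1.705, 0.002]
wrist_force: [-0.5, 0.8, 6.9]
width: 0.553
grip_force: 42.0
```

```bash
python3 - <<'E'
from h import *
plan([.4863,.1287,.16],np.radians(29))
E
```

```text
t 22.68 pos [ 0.4388 -0.3809  0.0309] tilt [ 0.0036 -0.003 ] yaw -24.16 turn z deg -53.16 shift tool now [ 0.4842 -0.1647 -0.1304] after turn [ 0.4227  0.2886 -0.1291] q [-0.76  0.29  1.98  0.    0.87 -0.34] f [-0.5  0.8  6.9] w 0.553 g 42.0
```

Emit:
drive_tool:
  rows:
    - [0, 0, 0, 0, 0, -0.02, 0]
    - [0, 0, 0, 0, 0, -0.036, 0]
    - [0, 0, 0, 0, 0, -0.037, 0]
    - [0, 0, -6.645, 0, 0, -0.037, 0]
    - [0, 0, -6.645, 0, 0, 0, 0]
    - [0, 0, -6.645, 0, 0, 0, 0]
    - [0, 0, -6.645, 0, 0, 0, 0]
    - [0, 0, -6.645, 0, 0, 0, 0]

```text
time: 23.35
tool_pos: [0.4371, -0.3795, 0.1593]
tcp_rot: [2.031, 2.395, -0.0]
wrist_force: [1.3, 0.3, -1.0]
width: 0.555
grip_force: 41.6
```

Emit:
drive_tool:
  rows:
    - [0, 0, -6.645, 0, 0, 0, 0]
    - [0, 0, -6.645, 0, 0, 0, 0]
    - [0, 0, -6.645, 0, 0, 0, 0]
    - [0, 0, 0, 0.0325, 0.0222, 0, 0]
    - [0, 0, 0, 0.0325, 0.0222, 0, 0]
    - [0, 0, 0, 0.0325, 0.0222, 0, 0]
    - [0, 0, 0, 0.0325, 0.0222, 0, 0]
    - [0, 0, 0, 0.0325, 0.0222, 0, 0]

```text
time: 24.02
tool_pos: [0.455, -0.1819, 0.1587]
tcp_rot: [1.595, 2.706, 0.0]
wrist_force: [0.6, 0.1, -0.8]
width: 0.557
grip_force: 41.6
```

Emit:
drive_tool:
  rows:
    - [0, 0, 0, 0.0325, 0.0222, 0, 0]
    - [0, 0, 0, 0.0325, 0.0222, 0, 0]
    - [0, 0, 0, 0.0325, 0.0222, 0, 0]
    - [0, 0, 0, 0.0325, 0.0222, 0, 0]
    - [0, 0, 0, 0.0325, 0.0222, 0, 0]
    - [0, 0, 0, 0.0325, 0.0222, 0, 0]
    - [0, 0, 0, 0.0325, 0.0222, 0, 0]
    - [0, 0, 0, 0.0325, 0.0222, 0, 0]

```text
time: 24.68
tool_pos: [0.4843, 0.1319, 0.159]
tcp_rot: [1.594, 2.706, 0.001]
wrist_force: [0.3, 0.5, -1.2]
width: 0.551
grip_force: 41.6
```

Emit:
drive_tool:
  rows:
    - [0, 0, 0, 0, 0, 0, 0]
    - [0, 0, 0, 0, 0, 0, 0]
    - [0, 0, 0, 0, 0, 0, 0]

```text
time: 24.93
tool_pos: [0.4843, 0.1299, 0.1585]
tcp_rot: [1.593, 2.708, -0.001]
wrist_force: [-0.3, -0.3, -1.5]
width: 0.555
grip_force: 41.7
```

```bash
python3 - <<'E'
from h import *
p=shot("wrist"); plan([.4863,.1287,.043],np.radians(29))
save(p,"w10",[170,90,340,340],2.4)
s=status.read_state()
M=R.from_rotvec(s["tcp_rot"]).as_matrix()
q=[s["tool_pos"]+M@np.array([.001+a*.024,-.001+b*.024,-.023]) for a,b in [(1,-1),(1,1),(-1,1),(-1,-1)]]
print((proj(p,q)-[170,90])*2.4,(proj(p,[[.4863,.1287,.012]])-[170,90])*2.4)
E
```

```text
t 24.98 pos [0.4843 0.1292 0.1584] tilt [-0.0004 -0.0006] yaw 29.0 turn z deg -0.0 shift tool now [-0.0014  0.0015  0.1154] after turn [-0.0014  0.0015  0.1154] q [ 0.21 -0.01  2.05 -0.    1.1  -0.29] f [-0.8 -0.9 -0.4] w 0.55 g 41.7
[[ 56.89341687 335.94865788]
 [346.8589646  336.56636732]
 [331.38014819 575.14023006]
 [ 70.89998033 574.60382526]] [[207.64536803 213.88373496]]
```

View pics/w10.png

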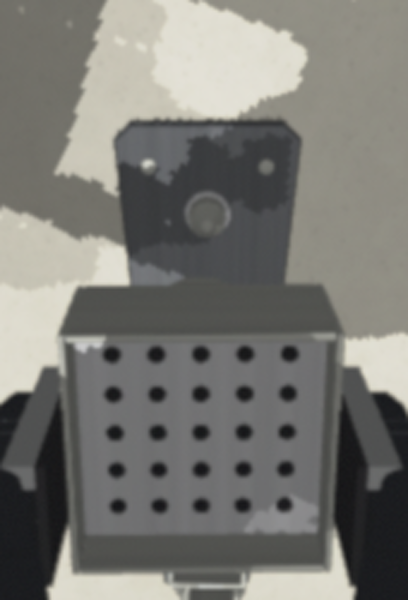

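Emit:
drive_tool:
  rows:
    - [0, 0, 0, -0.0024, 0.0027, 0.03, 0]
    - [0, 0, 0, 0, 0, 0.03, 0]
    - [0, 0, 0, 0, 0, 0.02, 0]
    - [0, 0, 0, 0, 0, 0.01, 0]
    - [0, 0, 0, 0, 0, 0.01, 0]
    - [0, 0, 0, 0, 0, 0.008, 0]
    - [0, 0, 0, 0, 0, 0.007, 0]
    - [0, 0, 0, 0, 0, 0, 0]

```text
time: 25.65
tool_pos: [0.489, 0.129, 0.0435]
tcp_rot: [1.594, 2.706, 0.001]
wrist_force: [0.1, -0.9, -0.3]
width: 0.553
grip_force: 41.7
```

Emit:
drive_tool:
  rows:
    - [0, 0, 0, 0, 0, 0, 0.85]
    - [0, 0, 0, 0, 0, 0, 0.85]
    - [0, 0, 0, 0, 0, 0, 0.85]
    - [0, 0, 0, 0, 0, -0.01, 0.85]
    - [0, 0, 0, 0, 0, -0.035, 0.85]
    - [0, 0, 0, 0, 0, -0.035, 0.85]
    - [0, 0, 0, 0, 0, -0.035, 0.85]
    - [0, 0, 0, 0, 0, -0.035, 0.85]

```text
time: 26.32
tool_pos: [0.4878, 0.1293, 0.1961]
tcp_rot: [1.594, 2.707, 0.001]
wrist_force: [0.7, 0.5, 0.1]
width: 0.854
grip_force: 0.0
```

Emit:
drive_tool:
  rows:
    - [0, 0, 0, -0.015, 0, -0.035, 0.85]
    - [0, 0, 0, -0.03, 0, -0.02, 0.85]
    - [0, 0, 0, -0.02, 0, -0.02, 0.85]
    - [0, 0, 0, 0, 0, 0, 0.85]
    - [0, 0, 0, 0, 0, 0, 0.85]
    - [0, 0, 0, 0, 0, 0, 0.85]

```text
time: 26.82
tool_pos: [0.5189, 0.0727, 0.2682]
tcp_rot: [-1.594, -2.706, 0.0]
wrist_force: [0.4, -0.3, -1.4]
width: 0.851
grip_force: 0.0
```

```bash
python3 - <<'E'
from h import *
plan([.5,.1,.3],np.radians(29))
P=[[.5605,-.0051],[.5406,.0307],[.5159,.0753],[.4863,.1287]]
u=np.array([-.4848,.8746]);v=np.array([.8746,.4848])
for cam in ("wrist","side"):
    p=shot(cam)
    for d in masks_of(p,"nozzle_28"): print(cam,round(d["score"],2),np.int32(d["bbox"]))
    for d in masks_of(p,"flux_bottle"): print(cam,"flux",round(d["score"],2),np.int32(d["bbox"]))
    for c,h in zip(P,(.009,.014,.019,.024)):
        X=[[*(np.array(c)+a*r*u+b*r*v),z] for z,r in((.066,h),(.012,.015)) for a in(-1,1) for b in(-1,1)]
        q=proj(p,X); print(" expected bbox",np.int32([*q.min(0),*q.max(0)]))
E
```

```text
t 26.82 pos [0.5189 0.0727 0.2682] tilt [-0.001   0.0005] yaw 28.99 turn z deg -0.01 shift tool now [ 0.033  -0.0033 -0.0318] after turn [ 0.033  -0.0033 -0.0318] q [ 0.09 -0.04  1.88  0.    1.31 -0.41] f [ 0.4 -0.3 -1.4] w 0.851 g 0.0
wrist 0.94 [240 179 267 215]
wrist 0.89 [ 18 280  65 325]
wrist 0.61 [239 215 264 246]
wrist 0.58 [229  76 279 126]
wrist 0.57 [237 136 275 172]
wrist flux 0.61 [182 283 212 328]
 expected bbox [242 209 265 245]
 expected bbox [241 179 266 216]
 expected bbox [235 138 271 177]
 expected bbox [229  75 278 125]
side 0.85 [223 140 244 159]
side 0.83 [257 153 272 174]
side 0.72 [241 145 257 170]
side 0.68 [199 225 220 260]
side 0.61 [321 283 343 315]
side 0.48 [266 164 280 181]
side flux 0.87 [274 196 291 221]
 expected bbox [263 159 279 184]
 expected bbox [252 153 268 178]
 expected bbox [238 145 258 170]
 expected bbox [222 136 246 162]
```

Both cameras show all four nozzles where they should be on their pins, and each went down to seated height with no contact force. The bottle has not moved, so I am handing in.

```bash
python3 -c "
from workcell import workorder
print(workorder.finish_job())"
```

```text
the job is handed in; nothing more can be done
None
```

The job is handed in: all four nozzles are on their own pins in size order, smallest at the narrow end. They checked out by final camera detections and seating heights, and the flux bottle was left where it stood.

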